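Set and lock the fence of a bench strap cutter

TASK

Set the strap cutter to the width of the aluminium gauge block lying on its bed: push the fence along its beam until the block is nipped flat between the fence and the blade cheek, with no play. Then lock the fence by turning the knurled thumbscrew clockwise until it seats firmly: it spins easily at first, so feel for the resistance to rise and stop there, do not force it. Leave the block where it is, nipped, and do not disturb the glue bottle, the mallet or the jar.

Things in the scene. Friction and masses are not known exactly. Their poses are not given: they have to be found in the camera images.
- cutter: strap cutter, bolted down: grey bed 210 (x) x 300 (y) x 18 mm. Origin: centre of its underside; x along the throat. Fixed blade cheek: plate from x -85 to +40 mm, 7 to 38 mm above the bed, its guiding face at y = -85 mm looking to +y. Beam along y centred on x = +55 mm, 30 mm wide, top 38 mm above the bench, end blocks to 46 mm. On the fence's +y side the bed is empty from x -105 to +40 mm
- fence (a joint): sliding fence, m: clear gap between the fence's face and the blade cheek's face (0 touching, at most 0.15), growing towards the cutter's +y. In the cutter's frame the fence's face lies at y = -0.085 + this value. It slides stiffly (about 5 N) and stays where it is left until pushed
- fence_face (a point): point in the plane of the fence's face, at x = -30 mm in the cutter's frame, 54 mm above the bench. The fence's steel plate is 12 mm thick, lies on the +y side of this plane, runs from x -85 to +40 mm, 19 to 55 mm above the bench; its back can be pushed at x -80 to +15 mm. A saddle (x 27 to 83 mm, 0 to 50 mm behind the face, top 54 mm above the bench) rides on the beam with the thumbscrew on it
- screw_top (a point): top centre of the thumbscrew's knurled steel head, on its upright axis: x = +55 mm in the cutter's frame, 25 mm behind (+y) the fence's face. Head 30 mm in diameter, 20 mm tall, top 90 mm above the bench; free below down to a 26 mm boss, top 60 mm. Clockwise from above tightens; the head neither rises nor sinks. It gives like a spring, 1 rad per Nm, and springs back so much when let go; the screw stays as turned
- beam: the beam on which the fence rides and on which the thumbscrew's tip clamps; origin: on the bed, below its middle
- gauge: the gauge block: plain aluminium bar 80 mm (x) by 30 mm (y) by 22 mm high, 0.1 to 0.25 kg, loose on the bed between fence and blade cheek, its long side roughly along the cutter's x; origin: centre of its underside. Its 30 mm width is the wanted strap width
- glue: white glue bottle with yellow cap, 60 mm in diameter, 160 mm tall, standing on the bench at the -y side of the cutter; origin: centre of its underside
- mallet: nylon-faced mallet lying on the bench at the +y side of the cutter, 230 mm long, head 100 mm across; origin: on the bench under the handle, 80 mm from the head; x towards the head
- jar: small closed glass jar of rivets, 56 mm in diameter, about 55 mm tall, on the bench at the +y side, behind the mallet; origin: centre of its underside
- foot: the thumbscrew's brass clamp foot, a 28 mm disc hidden in the saddle (origin: centre of its underside). The screw turns freely (0.03 Nm) for an unknown 1 to 3.2 rad, then presses the foot on the beam, some 28 N more per rad; the turning resistance climbs 0.25 Nm per rad at first, then slower: 0.15 Nm at 12 N, 0.2 at 20, 0.27 at 35 N. Firm from 12 N; above 45 N (0.32 Nm) it is forced
There are look-alikes about, which are no part of the job. Of the things shaped like the gauge, the aluminium one is meant.

How it is judged:
On the way, in this order (a step that is already met when the one before it is completed fails the run):
1. the fence has been pushed up so that the gauge block is nipped between it and the blade cheek (value of joint fence between 0.028 and 0.032 m and x of gauge in the frame of cutter between -0.065 and 0.02 m and y of gauge in the frame of cutter below -0.066 m), for 0.2 s.
2. the thumbscrew is seated firmly: its foot clamps on the beam (contact force between foot and beam above 12 N), for 0.2 s.
At the end, for the whole second after the job is handed in: the gauge block lies flat between fence and blade cheek (fence gap 30 mm, at most 2 mm more), square to them and at rest, and the thumbscrew is firmly seated: its foot presses on the beam with more than 12 N (about 0.15 Nm of turning resistance) (all of step 1 and y of gauge in the frame of cutter above -0.074 m and angle between the x axis of gauge and the x axis of cutter, either way round below 0.06 rad and angle between gauge's own z axis and vertical below 0.05 rad and linear speed of gauge below 0.01 m/s and contact force between foot and beam above 12 N); the robot touches nothing.
It fails at once if the thumbscrew is forced: its foot presses on the beam with more than 45 N (about 0.32 Nm of turning resistance) (contact force between foot and beam above 45 N).
It fails at once if the glue bottle, the mallet or the jar is moved by more than 30 mm or tipped (distance of any of glue, mallet, jar from where it was at the start of the episode above 0.03 m or angle between any of glue, jar's own z axis and vertical above 0.3 rad).
It also fails if it takes over 72 s, if anything falls off the work surface, if the arm or the gripper's body presses on something with over 40 N, if the wrist force passes 120 N, or if a joint passes its speed limit or range.

ROBOT

A 7-joint arm with a two-finger parallel gripper is mounted at the origin on the work surface. World frame = base frame: x ahead of the robot, y to its left, z up, the work surface at z = 0. Lengths are in m, angles in rad, forces in N, time in s.
With the tool pointing down it reaches from about 0.425 to 0.875 m from the base axis. Payload 4.7 kg.
Tool frame: the origin (TCP) lies on the centre line of the jaws, within the pads' length; the fingertips stand 25 mm ahead of it and the grasp point (between the pads) lies 6 mm ahead of it; z points along the fingers, y is the line along which they close (so a half turn about z gives the same grasp; the last joint's range is limited). The gripper opens to 87 mm and grips with 3 to 60 N. Pads are 19 mm wide; open, the fingers measure 117 mm over their backs; the gripper's body (75 mm by 190 mm) begins 51 mm behind the grasp point.
Start: joints at [-1.235, 0.321, -0.07, 1.45, 0.023, 1.371, -0.057], TCP at [0.206, 0.617, 0.248] pointing down, gripper open.
Joint ranges: [-2.86, 2.86], [-0.3, 2.09], [-1.38, 1.24], [0.06, 2.45], [-1.56, 4.7], [0.09, 2.05], [-2.69, 2.69]. Speed limits (rad/s): [2.57, 2.57, 3.14, 3.14, 3.14, 3.14, 3.14].

INTERFACE

Orientations are given as a unit quaternion [x, y, z, w].
In Python, from workcell import arm gives the robot as it stands. The module is installed in compiled form; this text tells all that it offers.
- The arm moves only by the tool arm_command, never from a script. Its argument "series" is a list of rows, each an object with "gripper": the closure, from -1 (fully open) to 1 (shut), so that 0 is half open; "offset": the shift along the tool's x, y, z in m, a list of three; "spin": the turn about the tool's z in rad. In form: [{"gripper": gripper, "offset": [x, y, z], "spin": spin}, ...]. A call has 1 to 12 rows; each row is the pose to reach, as a shift and turn from the pose commanded when the call began, along the tool's axes at that moment; what a row does not reach only later rows make up. A row lasts 1/10 s, in which the tool goes at most 50 mm and 8.59 degrees, less where a joint would pass 70% of its speed; a pose out of reach is approached as far as the arm can. A call with a gripper value outside its range is refused whole. The fingers move at their own pace and stop on an object; "squeeze" is the grip in N (left out, the last holds). Time passes only in rows, so rows that repeat a pose let the fingers close. It gives the time, the measured TCP pose, the force, the opening and the grip force at its end, in the units of the state.
- arm.sense(): the state, without advancing time (a new reading comes with each control period).
- arm.camera(name): name is "scene" or "top"; returns a dict with "color" (420x560x3 uint8, red, green, blue), "z_map" (420x560 float32, m along the optical axis (not along the pixel's ray), 0 where there is no reading), "mtx" (3x3 intrinsics, pixels), "k1" (the pictures are not rectified: a ray, as slopes to the right and down, at radius r is drawn at 1 + k1 r^2 times it, then the intrinsics apply), "camera_from_world" (4x4, takes a point from world to camera coordinates). Camera axes: x right, y down, z forward; pixel columns grow to the right and rows downward; lengths in m; the calibration is good to about 2 mm. A picture is of the moment at which its call begins.
- arm.hand_in(): hands the job in; it is judged then, once.
The state is a dict: "clock": time; "joints": joint angles; "qvel": joint speeds; "effort": joint torques, N m; "eef_pos": TCP position; "ee_rot": TCP orientation; "force": force on the tool from outside, world axes, zero at the start; "ft_torque": the same for the moment, N m; "finger_gap": finger opening in m; "finger_force": force on a finger pad.
Only numpy, scipy, OpenCV 4.12 (cv2) and the standard library are available. Lean on these libraries where they do the work, as an engineer would, in place of code of your own. Each camera call takes 0.05 s, during which the arm holds its last target. There are 200 camera calls.

## Working session

There is one attempt and no reset: what is moved stays moved. The work goes in short steps, Python scripts to look and compute and a tool call to move; the robot and the scene stay as the last step left them, time stands still between calls to the robot, and variables do not carry over. Pictures are saved under pics/ and viewed, at most 10 in all, crops included, and the job is handed in when it is done.

Besides the shell and the picture viewer there is one more tool, called after ">>>" as a command line: name --argument value ..., lists and objects as JSON in quotes. arm_command: Moves the arm, as the interface text tells. Its arguments: {"type":"object","properties":{"series":{"type":"array","items":{"type":"object","properties":{"gripper":{"type":"number"},"offset":{"type":"array","items":{"type":"number"}},"spin":{"type":"number"}}}},"squeeze":{"type":"number"}},"required":["series"]}

```bash
mkdir -p pics
cat > h.py <<'E'
import numpy as np, cv2
from workcell import arm
def snap(n):
    c=arm.camera(n); np.savez(n+'.npz',**{k:c[k] for k in c}); return c
def ray(c,u,v):
    K=np.array(c['mtx'],float);k1=float(c['k1'])
    p=cv2.undistortPoints(np.array([[[u,v]]],float),K,np.array([k1,0,0,0.]))[0,0]
    T=np.array(c['camera_from_world']);R=T[:3,:3];o=-R.T@T[:3,3]
    return o,R.T@np.array([p[0],p[1],1.])
def onz(c,u,v,z):
    o,d=ray(c,u,v);return o+d*(z-o[2])/d[2]
def dep(c,u,v):
    o,d=ray(c,u,v);return o+d*float(c['z_map'][int(round(v)),int(round(u))])
def proj(c,P):
    T=np.array(c['camera_from_world']);p=T[:3,:3]@np.array(P)+T[:3,3]
    s=p[:2]/p[2];s=s*(1+float(c['k1'])*(s@s));K=np.array(c['mtx']);return (K@np.array([s[0],s[1],1]))[:2]
E
python3 - <<'E'
from h import *
for n in('scene','top'):
    c=snap(n);cv2.imwrite(f'pics/{n}0.png',cv2.resize(c['color'][:,:,::-1],(800,600)))
    o,d=ray(c,280,210);print(n,o,d,c['k1'],c['mtx'])
s=arm.sense();print(s)
E
```

```text
scene [1.27838075 0.35226309 0.91105776] [-0.61084254 -0.30083287 -0.73237968] -0.1586714802606865 [[476.31203427   0.         281.39710224]
 [  0.         476.31203427 209.69444586]
 [  0.           0.           1.        ]]
top [0.46466497 0.02750254 0.98694098] [ 0.088133    0.00169821 -0.99623965] -0.09767569807575557 [[410.49283235   0.         278.92602401]
 [  0.         410.49283235 203.42061257]
 [  0.           0.           1.        ]]
{'clock': 0.1, 'joints': array([-1.23492684,  0.32176866, -0.0700606 ,  1.45158633,  0.02260776,
        1.37080464, -0.05692203]), 'qvel': array([-4.54970134e-04, -4.88746560e-04,  5.03231769e-04, -4.44510835e-03,
       -9.98430544e-07,  1.63881451e-03, -1.20920027e-04]), 'effort': array([-1.72797641e-04, -4.92575562e+01, -4.05955045e-01, -3.13400352e+01,
       -6.40741247e-02,  3.94900097e-02,  8.27795338e-05]), 'eef_pos': array([0.20547223, 0.61617461, 0.24654108]), 'ee_rot': array([ 1.60198816e-01,  9.87084366e-01, -8.85985402e-04, -8.79039047e-05]), 'force': array([-0.52644504,  0.48798211,  0.5776341 ]), 'ft_torque': array([ 0.00576609,  0.00861385, -0.01715315]), 'finger_force': 0.0, 'finger_gap': 0.08681581583476712}
```

View pics/top0.png

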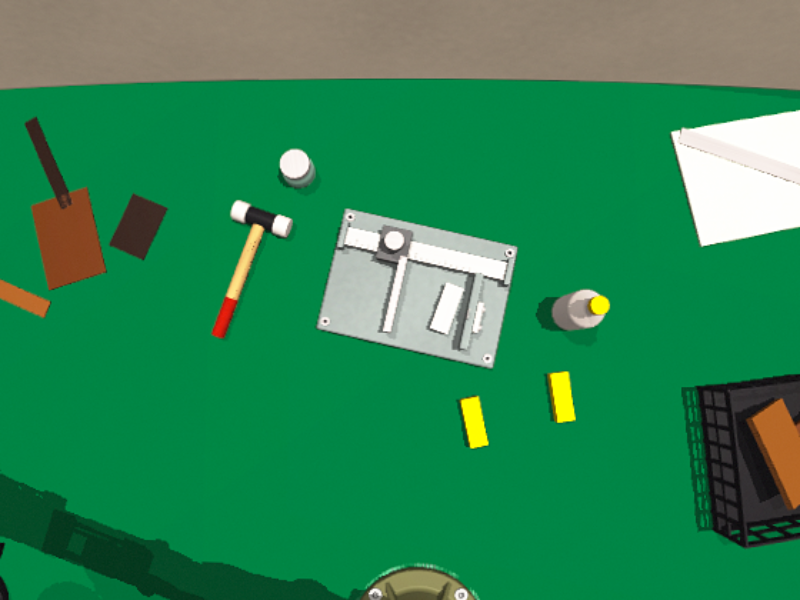

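View pics/scene0.png

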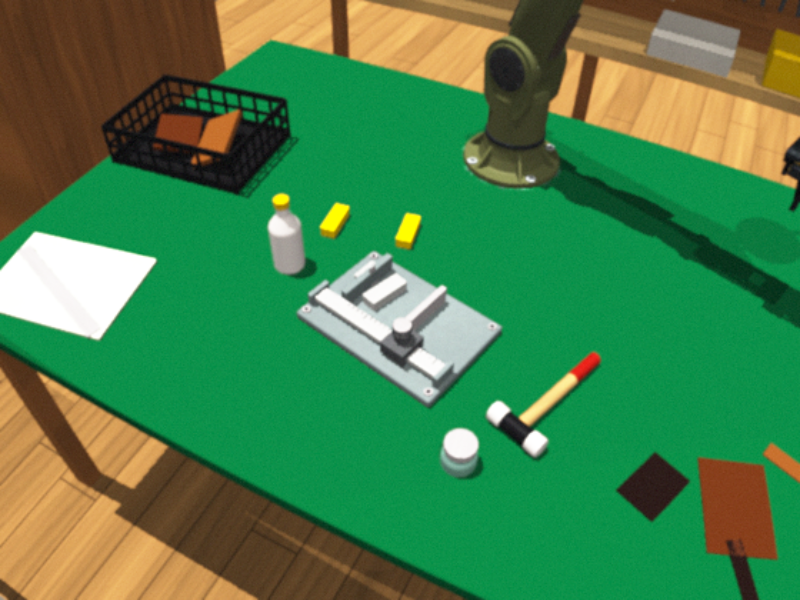

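The top view shows the cutter with its bed corners near (346,209), (517,247), (493,367) and (318,328). The thumbscrew is at (394,240), the fence at (396,295), the cheek at (467,312), the glue at (580,308), the mallet at (260,215) and the jar at (296,167).

Gauge candidates:
- Bright aluminium bar on the bed at (447,308). I choose this one.
- Yellow bar at (474,421), off the bed.
- Yellow bar at (561,397), off the bed.
- The small white piece at (479,318) behind the cheek is part of the cutter.

Run:
```python
from h import *
t=dict(np.load('top.npz'));s=dict(np.load('scene.npz'))
# bed corners by mask: non-green contour around the cutter
for n,c,ctr in(('top',t,(291,205)),('scene',s,(280,228))):
    hsv=cv2.cvtColor(c['color'],cv2.COLOR_RGB2HSV)
    m=((hsv[...,1]<110)&(hsv[...,2]>40)).astype(np.uint8)
    k,l,st,ce=cv2.connectedComponentsWithStats(m)
    lab=l[ctr[1]-3:ctr[1]+4,ctr[0]-3:ctr[0]+4].max();mm=(l==lab).astype(np.uint8)
    ct=max(cv2.findContours(mm,0,cv2.CHAIN_APPROX_NONE)[0],key=cv2.contourArea)
    h=cv2.convexHull(ct);ap=cv2.approxPolyDP(h,6,True)[:,0]
    print(n,st[lab],[(tuple(int(q) for q in p),onz(c,*p,.018)[:2].round(4).tolist()) for p in ap])
x=t['color'][135:265,210:375];cv2.imwrite('pics/crop1.png',cv2.resize(x[:,:,::-1],None,fx=4.5,fy=4.5,interpolation=cv2.INTER_CUBIC))
x=s['color'][165:295,200:360];cv2.imwrite('pics/crop2.png',cv2.resize(x[:,:,::-1],None,fx=4.5,fy=4.5,interpolation=cv2.INTER_CUBIC))
```

```text
top [  221   146   142   112 11003] [((241, 146), [0.7053, 0.1239]), ((362, 173), [0.6401, -0.1674]), ((344, 257), [0.44, -0.1216]), ((221, 229), [0.5048, 0.1685])]
scene [ 208  176  143  109 8153] [((216, 204), [0.5921, -0.1709]), ((271, 177), [0.4352, -0.0925]), ((350, 232), [0.5188, 0.1722]), ((299, 284), [0.7157, 0.1265]), ((210, 223), [0.6547, -0.149])]
```

View pics/crop1.png

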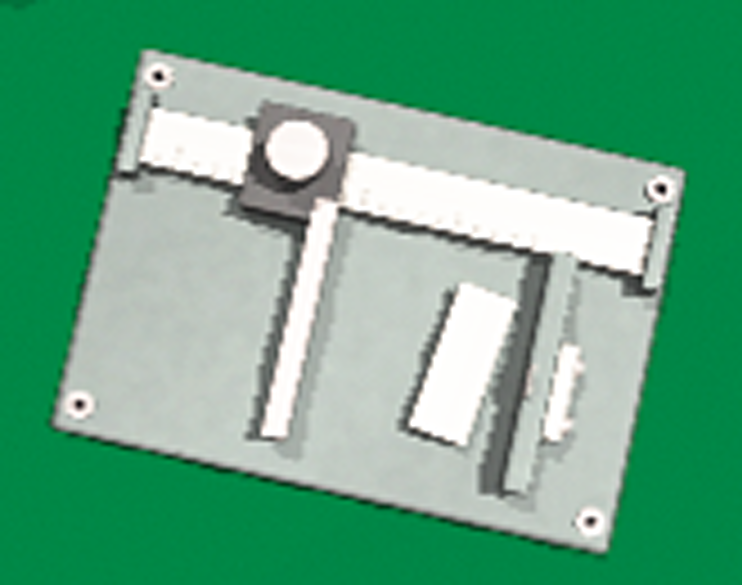

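View pics/crop2.png

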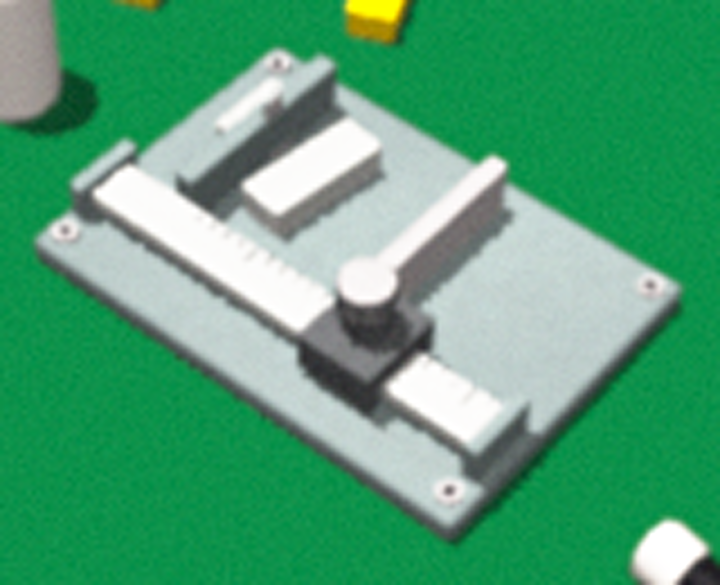

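Crops, in crop pixels:
- The aluminium bar is loose between fence and cheek, at (462,363) in crop 1 and (312,170) in crop 2. It is slightly skewed to the cheek. It is the gauge.
- The screw top is at (297,151) in crop 1 and (368,284) in crop 2.
- The bed bolts are clear in both crops.

```bash
cat >> h.py <<'E'
def tri(c1,p1,c2,p2):
    o1,d1=ray(c1,*p1);o2,d2=ray(c2,*p2)
    a=np.linalg.lstsq(np.stack([d1,-d2],1),o2-o1,rcond=None)[0]
    A=o1+a[0]*d1;B=o2+a[1]*d2;return (A+B)/2,np.linalg.norm(A-B)
E
python3 - <<'E'
from h import *
t=dict(np.load('top.npz'));s=dict(np.load('scene.npz'))
a=lambda x,y:(210+x/4.5-.4,135+y/4.5-.4); b=lambda x,y:(200+x/4.5-.4,165+y/4.5-.4)
B1=[(158,76),(661,188),(590,521),(79,404)];B2=[(449,490),(65,231),(278,64),(650,286)]
P=[]
for p,q in zip(B1,B2):
    X,e=tri(t,a(*p),s,b(*q));P.append(X);print('bolt',X.round(4),round(e,4))
P=np.array(P);C=P.mean(0);yv=(P[0]+P[3]-P[1]-P[2])[:2];yaw=np.arctan2(yv[1],yv[0])-np.pi/2
R=np.array([[np.cos(yaw),-np.sin(yaw)],[np.sin(yaw),np.cos(yaw)]])
xv=(P[0]+P[1]-P[2]-P[3])[:2];print('C',C,'yaw',yaw,'alt',np.arctan2(xv[1],xv[0]))
def loc(X):return (R.T@(X[:2]-C[:2])).round(4),X.round(4)
X,e=tri(t,a(297,151),s,b(368,284));print('screw',loc(X),e)
for p,q,n in [((462,363),(312,170),'gauge'),((325,203),None,'fence +x top'),((274,438),(495,160),'fence end')]:
    if q: X,e=tri(t,a(*p),s,b(*q));print(n,loc(X),e)
for p in [(460,282),(516,300),(465,446),(409,428)]: print('g',loc(onz(t,*a(*p),.040)))
for p in [(312,202),(338,205),(262,438),(288,438)]: print('f',loc(onz(t,*a(*p),.055)))
print('screw@.09',loc(onz(t,*a(297,151),.09)),loc(onz(s,*b(368,284),.09)))
from scipy.spatial.transform import Rotation as Q
print(Q.from_quat(arm.sense()['ee_rot']).as_matrix().round(3))
np.savez('cut.npz',C=C,yaw=yaw)
E
```

```text
bolt [0.691  0.115  0.0203] 0.001
bolt [ 0.6312 -0.1528  0.0197] 0.0017
bolt [ 0.4551 -0.1128  0.019 ] 0.0021
bolt [0.5156 0.1543 0.0196] 0.0009
C [0.57319755 0.00090022 0.01964277] yaw -0.22110634686230557 alt -0.22184089111997893
screw (array([0.0543, 0.0524]), array([0.6377, 0.0401, 0.0852])) 0.0019814273962361476
gauge (array([-0.0254, -0.0533]), array([ 0.5367, -0.0455,  0.0341])) 0.0010786680045206444
fence end (array([-0.0849,  0.0315]), array([0.4973, 0.0503, 0.0525])) 0.0005692951593847953
g (array([ 0.0151, -0.0434]), array([ 0.5784, -0.0447,  0.04  ]))
g (array([ 0.0124, -0.0736]), array([ 0.5691, -0.0736,  0.04  ]))
g (array([-0.0669, -0.0641]), array([ 0.4938, -0.0469,  0.04  ]))
g (array([-0.0643, -0.0341]), array([ 0.503 , -0.0183,  0.04  ]))
f (array([0.0364, 0.0398]), array([0.6175, 0.0318, 0.055 ]))
f (array([0.0379, 0.0266]), array([0.616 , 0.0185, 0.055 ]))
f (array([-0.0865,  0.0376]), array([0.4971, 0.0565, 0.055 ]))
f (array([-0.0835,  0.0248]), array([0.4971, 0.0434, 0.055 ]))
screw@.09 (array([0.054 , 0.0513]), array([0.6372, 0.0391, 0.09  ])) (array([0.0571, 0.0558]), array([0.6411, 0.0428, 0.09  ]))
[[-0.949  0.316 -0.   ]
 [ 0.316  0.949 -0.002]
 [-0.    -0.002 -1.   ]]
```

>>> arm_command --series '[{"gripper": 1, "offset": [-0.06, -0.05, 0.0], "spin": 0.15}, {"gripper": 1, "offset": [-0.12, -0.1, 0.0], "spin": 0.3}, {"gripper": 1, "offset": [-0.16, -0.13, 0.0], "spin": 0.45}, {"gripper": 1, "offset": [-0.2, -0.165, 0.0], "spin": 0.6}, {"gripper": 1, "offset": [-0.24, -0.2, 0.0], "spin": 0.75}, {"gripper": 1, "offset": [-0.28, -0.23, 0.0], "spin": 0.9}, {"gripper": 1, "offset": [-0.32, -0.265, 0.0], "spin": 1.05}, {"gripper": 1, "offset": [-0.36, -0.3, 0.0], "spin": 1.2}, {"gripper": 1, "offset": [-0.4, -0.33, 0.0], "spin": 1.35}, {"gripper": 1, "offset": [-0.44, -0.36, 0.0], "spin": 1.47}, {"gripper": 1, "offset": [-0.47, -0.39, 0.0], "spin": 1.47}, {"gripper": 1, "offset": [-0.497, -0.41, 0.0], "spin": 1.47}]' --squeeze 30

```text
clock: 1.3
eef_pos: [0.5241, 0.1061, 0.2475]
ee_rot: [0.781, 0.625, 0.0, -0.0]
force: [1.0, 0.0, -0.2]
finger_gap: 0.0023
finger_force: 0.0
```

>>> arm_command --series '[{"gripper": 1, "offset": [0, 0, 0], "spin": 0}, {"gripper": 1, "offset": [0, 0, 0], "spin": 0}]'

```text
clock: 1.5
eef_pos: [0.5238, 0.1067, 0.2472]
ee_rot: [0.782, 0.624, -0.0, -0.0]
force: [-0.1, 1.1, -0.3]
finger_gap: 0.0002
finger_force: 0.0
```

```bash
cat >> h.py <<'E'
from scipy.spatial.transform import Rotation as Q
def go(lx,ly,z,yang=None):
    """tool offset to cutter-local (lx,ly), world z; spin to make tool y at cutter-local angle yang"""
    k=np.load('cut.npz');C=k['C'];w=float(k['yaw']);s=arm.sense()
    R=Q.from_euler('z',w).as_matrix();M=Q.from_quat(s['ee_rot']).as_matrix()
    p=C+R@np.array([lx,ly,0]);p[2]=z
    l=R.T@(s['eef_pos']-C);a=np.arctan2(M[1,1],M[0,1])-w
    print('now local',l[:2].round(4),'z',s['eef_pos'][2].round(4),'yang',round(a,3),'j7',s['joints'][6].round(3),'j',s['joints'].round(2),'F',(R.T@s['force']).round(1),'T',s['ft_torque'].round(3),'t',s['clock'])
    print('offset',(M.T@(p-s['eef_pos'])).round(4),'spin',None if yang is None else round(-(yang-a),3))
E
python3 -c "
from h import *
go(-.04,.064,.12,0)
t=dict(np.load('top.npz'));g=onz(t,.7*568,.7*312,.07);k=np.load('cut.npz');print('glue',g,Q.from_euler('z',-float(k['yaw'])).as_matrix()@(g-k['C']))"
```

```text
now local [-0.0714  0.0924] z 0.2472 yang -0.003 j7 -0.443 j [-0.7   0.07  0.47  1.75 -0.03  1.32 -0.44] F [-0.3  1.  -0.3] T [-0.059  0.073 -0.014] t 1.5
offset [-0.0283  0.0316  0.1271] spin -0.003
glue [ 0.52753235 -0.23605888  0.07      ] [ 0.00741381 -0.24120522  0.05035723]
```

>>> arm_command --series '[{"gripper": 1, "offset": [-0.028, 0.032, 0.0], "spin": 0}, {"gripper": 1, "offset": [-0.028, 0.032, 0.04], "spin": 0}, {"gripper": 1, "offset": [-0.028, 0.032, 0.08], "spin": 0}, {"gripper": 1, "offset": [-0.028, 0.032, 0.12], "spin": 0}, {"gripper": 1, "offset": [-0.028, 0.032, 0.12], "spin": 0}, {"gripper": 1, "offset": [-0.028, 0.032, 0.12], "spin": 0}]'

```text
clock: 2.1
eef_pos: [0.5482, 0.0752, 0.1278]
ee_rot: [0.78, 0.626, -0.0, -0.0]
force: [-0.0, -0.0, 0.2]
finger_gap: 0.0003
finger_force: 0.0
```

```bash
python3 -c "
from h import *
go(-.04,.064,.062,0)
for n in('top',):
  c=snap(n);cv2.imwrite('pics/t2.png',cv2.resize(c['color'][115:285,200:380][:,:,::-1],None,fx=3.5,fy=3.5,interpolation=cv2.INTER_CUBIC))
c=snap('scene');cv2.imwrite('pics/s2.png',cv2.resize(c['color'][135:295,190:370][:,:,::-1],None,fx=3.5,fy=3.5,interpolation=cv2.INTER_CUBIC))
"
```

```text
now local [-0.0406  0.067 ] z 0.1278 yang 0.002 j7 -0.302 j [-0.63  0.22  0.5   1.85 -0.12  1.1  -0.3 ] F [-0.  -0.   0.2] T [-0.069  0.075  0.013] t 2.1
offset [-0.003   0.0007  0.0658] spin 0.002
```

View pics/s2.png

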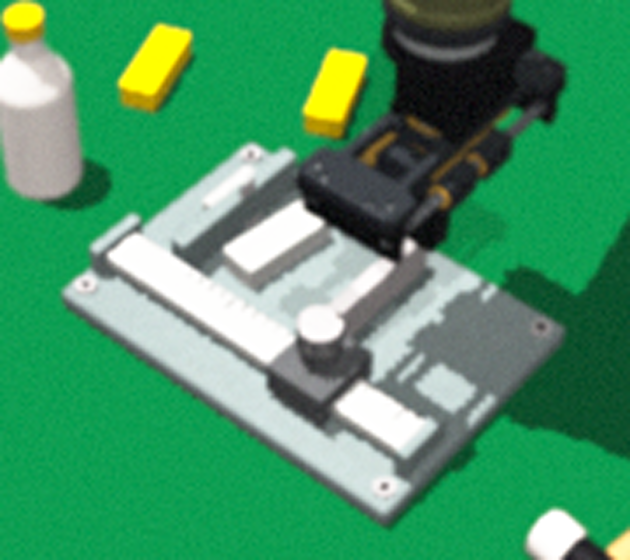

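The gripper hangs over the empty bed behind the fence, its long side along the cutter's x. The gauge (275,240) and screw (320,325) are untouched. Next I go down, then push.

>>> arm_command --series '[{"gripper": 1, "offset": [0, 0, 0.03], "spin": 0}, {"gripper": 1, "offset": [0, 0, 0.05], "spin": 0}, {"gripper": 1, "offset": [0, 0, 0.066], "spin": 0}, {"gripper": 1, "offset": [0, 0, 0.066], "spin": 0}, {"gripper": 1, "offset": [-0.01, 0, 0.066], "spin": 0}, {"gripper": 1, "offset": [-0.02, 0, 0.066], "spin": 0}, {"gripper": 1, "offset": [-0.03, 0, 0.066], "spin": 0}, {"gripper": 1, "offset": [-0.04, 0, 0.066], "spin": 0}, {"gripper": 1, "offset": [-0.04, 0, 0.066], "spin": 0}]'

```text
clock: 3.1
eef_pos: [0.5413, 0.0338, 0.0635]
ee_rot: [0.781, 0.624, 0.002, 0.0]
force: [0.3, 1.0, 0.9]
finger_gap: 0.0003
finger_force: 0.6
```

```bash
python3 -c "
from h import *
go(-.04,-.0335,.062,0)"
```

```text
now local [-0.0384  0.0251] z 0.0635 yang -0.002 j7 -0.194 j [-0.56  0.28  0.51  1.94 -0.17  0.96 -0.19] F [0.1 1.  0.9] T [ 0.128 -0.116  0.011] t 3.1
offset [-0.0586 -0.0015  0.0014] spin -0.002
```

>>> arm_command --series '[{"gripper": 1, "offset": [-0.007, 0, 0], "spin": 0}, {"gripper": 1, "offset": [-0.014, 0, 0], "spin": 0}, {"gripper": 1, "offset": [-0.02, 0, 0], "spin": 0}, {"gripper": 1, "offset": [-0.025, 0, 0], "spin": 0}, {"gripper": 1, "offset": [-0.029, 0, 0], "spin": 0}, {"gripper": 1, "offset": [-0.033, 0, 0], "spin": 0}, {"gripper": 1, "offset": [-0.036, 0, 0], "spin": 0}, {"gripper": 1, "offset": [-0.039, 0, 0], "spin": 0}, {"gripper": 1, "offset": [-0.042, 0, 0], "spin": 0}, {"gripper": 1, "offset": [-0.044, 0, 0], "spin": 0}, {"gripper": 1, "offset": [-0.046, 0, 0], "spin": 0}, {"gripper": 1, "offset": [-0.046, 0, 0], "spin": 0}]'

```text
clock: 4.3
eef_pos: [0.5316, -0.009, 0.0633]
ee_rot: [0.781, 0.625, 0.002, 0.0]
force: [1.2, 5.1, 4.2]
finger_gap: 0.0006
finger_force: 2.5
```

```bash
python3 -c "
from h import *
go(-.04,-.0335,.062,0)"
```

```text
now local [-0.0384 -0.0188] z 0.0633 yang 0.001 j7 -0.114 j [-0.51  0.26  0.53  1.96 -0.16  0.95 -0.11] F [0.  5.3 4.2] T [ 0.896 -0.207 -0.027] t 4.3
offset [-0.0147 -0.0016  0.0013] spin 0.001
```

>>> arm_command --series '[{"gripper": 1, "offset": [-0.002, 0, 0], "spin": 0}, {"gripper": 1, "offset": [-0.004, 0, 0], "spin": 0}, {"gripper": 1, "offset": [-0.006, 0, 0], "spin": 0}, {"gripper": 1, "offset": [-0.008, 0, 0], "spin": 0}, {"gripper": 1, "offset": [-0.01, 0, 0], "spin": 0}, {"gripper": 1, "offset": [-0.012, 0, 0], "spin": 0}, {"gripper": 1, "offset": [-0.013, 0, 0], "spin": 0}, {"gripper": 1, "offset": [-0.013, 0, 0], "spin": 0}]'

```text
clock: 5.1
eef_pos: [0.5288, -0.0214, 0.0633]
ee_rot: [0.781, 0.625, 0.002, 0.0]
force: [1.2, 5.2, 4.4]
finger_gap: 0.0005
finger_force: 2.8
```

```bash
python3 -c "
from h import *
go(-.04,-.0335,.062,0)"
```

```text
now local [-0.0384 -0.0315] z 0.0633 yang 0.001 j7 -0.09 j [-0.49  0.26  0.54  1.97 -0.16  0.95 -0.09] F [0.  5.3 4.4] T [ 1.044 -0.163  0.002] t 5.1
offset [-0.002  -0.0016  0.0013] spin 0.001
```

Still only the sliding force. I continue in 1 mm steps to the stop.

>>> arm_command --series '[{"gripper": 1, "offset": [-0.001, 0, 0], "spin": 0}, {"gripper": 1, "offset": [-0.002, 0, 0], "spin": 0}, {"gripper": 1, "offset": [-0.003, 0, 0], "spin": 0}, {"gripper": 1, "offset": [-0.003, 0, 0], "spin": 0}]'

```text
clock: 5.5
eef_pos: [0.5287, -0.0219, 0.0633]
ee_rot: [0.78, 0.626, 0.004, -0.001]
force: [2.8, 11.1, 3.8]
finger_gap: 0.0006
finger_force: 5.1
```

```bash
python3 -c "
from h import *
go(-.04,-.0335,.062,0)"
```

```text
now local [-0.0384 -0.032 ] z 0.0633 yang 0.002 j7 -0.084 j [-0.49  0.26  0.54  1.97 -0.17  0.95 -0.08] F [ 0.3 11.4  3.8] T [ 2.133 -0.426  0.009] t 5.5
offset [-0.0015 -0.0016  0.0013] spin 0.002
```

>>> arm_command --series '[{"gripper": 1, "offset": [-0.002, 0, 0], "spin": 0}, {"gripper": 1, "offset": [-0.004, 0, 0], "spin": 0}, {"gripper": 1, "offset": [-0.005, 0, 0], "spin": 0}, {"gripper": 1, "offset": [-0.005, 0, 0], "spin": 0}, {"gripper": 1, "offset": [-0.005, 0, 0], "spin": 0}]'

```text
clock: 6.0
eef_pos: [0.5286, -0.0221, 0.0634]
ee_rot: [0.779, 0.627, 0.006, -0.002]
force: [5.2, 18.4, 0.8]
finger_gap: 0.0005
finger_force: 9.6
```

```bash
python3 -c "
from h import *
go(-.04,-.0335,.062,0)"
```

```text
now local [-0.0385 -0.0322] z 0.0634 yang 0.005 j7 -0.075 j [-0.48  0.26  0.54  1.97 -0.17  0.95 -0.07] F [ 1.  19.   0.8] T [ 4.014 -0.968  0.034] t 6.0
offset [-0.0013 -0.0015  0.0014] spin 0.005
```

It is at a hard stop at 19 N, with no further movement. I back off, lift and wind the wrist back for the screw stroke.

>>> arm_command --series '[{"gripper": 1, "offset": [0.02, 0, 0], "spin": 0}, {"gripper": 1, "offset": [0.03, 0, 0], "spin": 0}, {"gripper": 1, "offset": [0.03, 0, -0.04], "spin": 0}, {"gripper": 1, "offset": [0.03, 0, -0.09], "spin": 0}, {"gripper": -1, "offset": [0.06, 0, -0.14], "spin": -0.15}, {"gripper": -1, "offset": [0.1, 0, -0.14], "spin": -0.3}, {"gripper": -1, "offset": [0.14, 0, -0.14], "spin": -0.45}, {"gripper": -1, "offset": [0.14, 0, -0.14], "spin": -0.6}, {"gripper": -1, "offset": [0.14, 0, -0.14], "spin": -0.75}, {"gripper": -1, "offset": [0.14, 0, -0.14], "spin": -0.9}, {"gripper": -1, "offset": [0.14, 0, -0.14], "spin": -1.05}, {"gripper": -1, "offset": [0.14, 0, -0.14], "spin": -1.2}]'

```text
clock: 7.2
eef_pos: [0.5559, 0.1042, 0.2014]
ee_rot: [0.289, 0.957, -0.001, -0.0]
force: [0.0, 0.1, -0.1]
finger_gap: 0.0566
finger_force: 0.0
```

```bash
python3 -c "
from h import *
go(.055,-.030,.15,0)
c=snap('top');a=cv2.resize(c['color'][135:265,210:375][:,:,::-1],None,fx=4.5,fy=4.5,interpolation=cv2.INTER_CUBIC)
c=snap('scene');b=cv2.resize(c['color'][165:295,200:360][:,:,::-1],None,fx=4.5,fy=4.5,interpolation=cv2.INTER_CUBIC)
cv2.imwrite('pics/t3.png',a);cv2.imwrite('pics/s3.png',b)"
```

```text
now local [-0.0395  0.097 ] z 0.2014 yang 1.205 j7 0.807 j [-0.57  0.17  0.38  1.74 -0.07  1.24  0.81] F [ 0.   0.1 -0.1] T [ 0.023  0.046 -0.021] t 7.2
offset [-0.1337 -0.0847  0.0516] spin 1.205
```

View pics/t3.png

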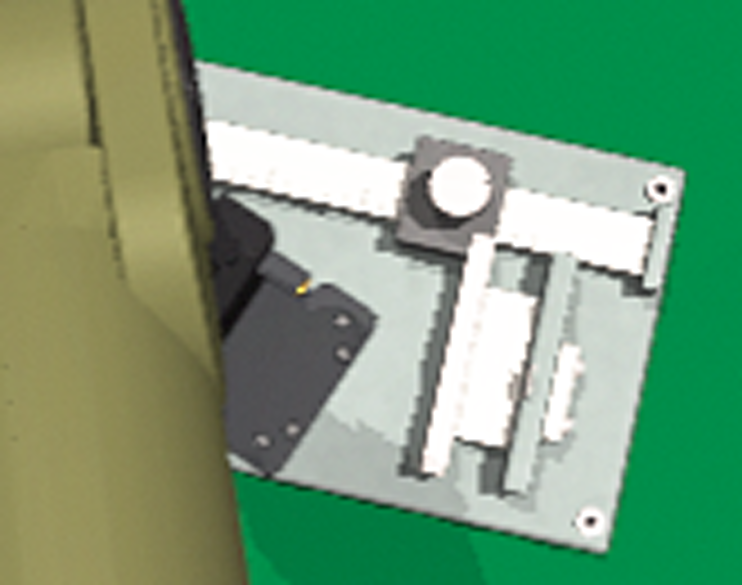

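View pics/s3.png

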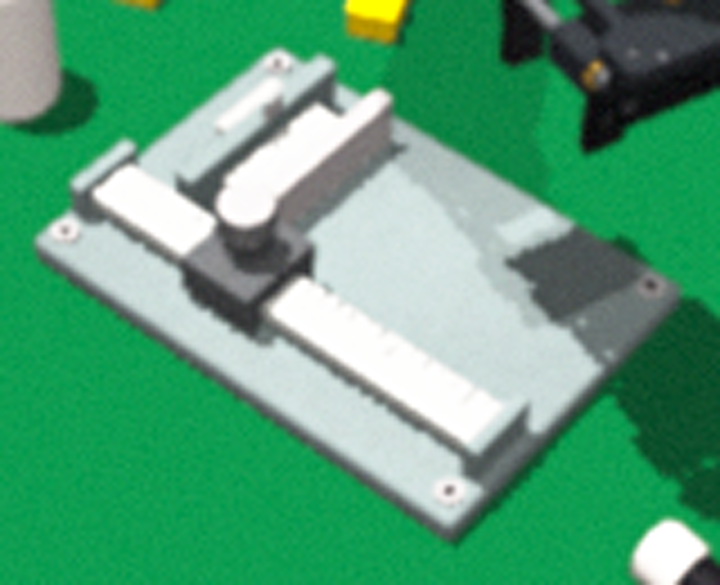

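The gauge sits flat between fence and cheek: (497,365) in the top crop, and squared up in the scene crop. The screw top is at (461,187) in the top crop and (248,203) in the scene crop.

Run:
```python
from h import *
t=dict(np.load('top.npz'));s=dict(np.load('scene.npz'))
t=arm.camera('top');s=arm.camera('scene')
a=lambda x,y:(210+x/4.5-.4,135+y/4.5-.4); b=lambda x,y:(200+x/4.5-.4,165+y/4.5-.4)
X,e=tri(t,a(461,187),s,b(248,203));k=np.load('cut.npz')
L=lambda X:(Q.from_euler('z',-float(k['yaw'])).as_matrix()@(X-k['C'])).round(4)
print(X.round(4),e,L(X),L(onz(t,*a(461,187),.09)),L(onz(s,*b(248,203),.09)))
go(.055,-.031,.2014,None)
```

```text
[ 0.6192 -0.0405  0.0879] 0.0028949481672561213 [ 0.054  -0.0303  0.0682] [ 0.0545 -0.0314  0.0704] [ 0.0547 -0.0276  0.0704]
now local [-0.0396  0.0976] z 0.2015 yang 1.195 j7 0.797 j [-0.57  0.17  0.38  1.74 -0.07  1.24  0.8 ] F [-0.4 -0.1 -0.2] T [ 0.018 -0.009 -0.027] t 7.4
offset [-0.1352 -0.085   0.0002] spin None
```

>>> arm_command --series '[{"gripper": -1, "offset": [-0.03, -0.02, 0], "spin": -0.15}, {"gripper": -1, "offset": [-0.06, -0.04, 0], "spin": -0.3}, {"gripper": -1, "offset": [-0.09, -0.06, 0], "spin": -0.45}, {"gripper": -1, "offset": [-0.12, -0.075, 0], "spin": -0.6}, {"gripper": -1, "offset": [-0.134, -0.085, 0], "spin": -0.75}, {"gripper": -1, "offset": [-0.134, -0.085, 0], "spin": -0.9}, {"gripper": -1, "offset": [-0.134, -0.085, 0], "spin": -1.05}, {"gripper": -1, "offset": [-0.134, -0.085, 0], "spin": -1.2}, {"gripper": -1, "offset": [-0.134, -0.085, 0], "spin": -1.35}, {"gripper": -1, "offset": [-0.134, -0.085, 0], "spin": -1.5}, {"gripper": -1, "offset": [-0.134, -0.085, 0], "spin": -1.55}, {"gripper": -1, "offset": [-0.134, -0.085, 0], "spin": -1.55}]'

```text
clock: 8.6
eef_pos: [0.6197, -0.0399, 0.2015]
ee_rot: [-0.46, 0.888, -0.0, -0.0]
force: [0.4, -0.8, 0.6]
finger_gap: 0.0869
finger_force: 0.0
```

```bash
python3 -c "
from h import *
go(.055,-.030,.089)"
```

```text
now local [ 0.0543 -0.0296] z 0.2015 yang 2.747 j7 2.612 j [-0.21  0.29  0.29  1.6  -0.08  1.27  2.61] F [ 0.5 -0.7  0.6] T [0.028 0.044 0.036] t 8.6
offset [ 0.     -0.0008  0.1125] spin None
```

>>> arm_command --series '[{"gripper": -1, "offset": [0, 0, 0.04], "spin": 0.06}, {"gripper": -1, "offset": [0, 0, 0.08], "spin": 0.06}, {"gripper": -1, "offset": [0, 0, 0.1], "spin": 0.06}, {"gripper": -1, "offset": [0, -0.001, 0.112], "spin": 0.06}, {"gripper": -1, "offset": [0, -0.001, 0.112], "spin": 0.06}]'

```text
clock: 9.1
eef_pos: [0.6197, -0.0402, 0.088]
ee_rot: [-0.433, 0.901, 0.0, -0.001]
force: [0.8, -0.3, 0.6]
finger_gap: 0.0874
finger_force: 0.0
```

```bash
python3 -c "
from h import *
go(.055,-.030,.089)
c=snap('scene');cv2.imwrite('pics/s4.png',cv2.resize(c['color'][155:275,190:330][:,:,::-1],None,fx=4.5,fy=4.5,interpolation=cv2.INTER_CUBIC))"
```

```text
now local [ 0.0544 -0.0299] z 0.088 yang 2.688 j7 2.579 j [-0.21  0.39  0.28  1.71 -0.12  1.06  2.58] F [ 0.9 -0.2  0.6] T [0.076 0.091 0.007] t 9.1
offset [-0.0002 -0.0006 -0.001 ] spin None
```

View pics/s4.png

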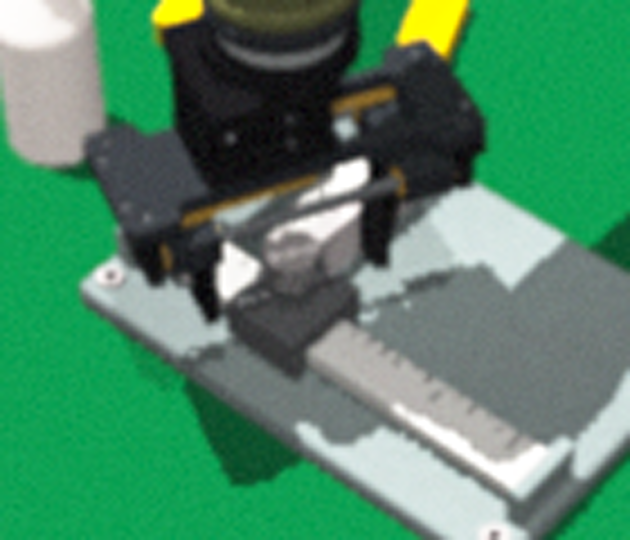

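The fingers stand either side of the screw head at (293,258), roughly centred. I close on it.

>>> arm_command --series '[{"gripper": 1, "offset": [0, 0, 0], "spin": 0}, {"gripper": 1, "offset": [0, 0, 0], "spin": 0}, {"gripper": 1, "offset": [0, 0, 0], "spin": 0}, {"gripper": 1, "offset": [0, 0, 0], "spin": 0}, {"gripper": 1, "offset": [0, 0, 0], "spin": 0}, {"gripper": 1, "offset": [0, 0, 0], "spin": 0}, {"gripper": 1, "offset": [0, 0, 0], "spin": 0}, {"gripper": 1, "offset": [0, 0, 0], "spin": 0}]' --squeeze 25

```text
clock: 9.95
eef_pos: [0.6206, -0.04, 0.0895]
ee_rot: [-0.434, 0.901, 0.0, -0.0]
force: [0.2, 1.1, -0.7]
finger_gap: 0.0314
finger_force: 1.2
```

```bash
python3 -c "
from h import *
go(.055,-.030,.089)"
```

```text
now local [ 0.0552 -0.0295] z 0.0895 yang 2.69 j7 2.581 j [-0.21  0.39  0.28  1.71 -0.12  1.06  2.58] F [-0.   1.1 -0.7] T [0.363 0.358 0.009] t 9.95
offset [ 0.0005 -0.      0.0005] spin None
```

>>> arm_command --series '[{"gripper": 1, "offset": [0, 0, 0], "spin": 0}, {"gripper": 1, "offset": [0, 0, 0], "spin": 0}, {"gripper": 1, "offset": [0, 0, 0], "spin": 0.1}, {"gripper": 1, "offset": [0, 0, 0], "spin": 0.2}, {"gripper": 1, "offset": [0, 0, 0], "spin": 0.3}, {"gripper": 1, "offset": [0, 0, 0], "spin": 0.4}, {"gripper": 1, "offset": [0, 0, 0], "spin": 0.5}, {"gripper": 1, "offset": [0, 0, 0], "spin": 0.6}, {"gripper": 1, "offset": [0, 0, 0], "spin": 0.7}, {"gripper": 1, "offset": [0, 0, 0], "spin": 0.7}]'

```text
clock: 10.95
eef_pos: [0.6204, -0.04, 0.0895]
ee_rot: [-0.099, 0.995, -0.0, -0.0]
force: [-2.3, 0.4, 1.7]
finger_gap: 0.0294
finger_force: 25.0
```

```bash
python3 -c "
from h import *
go(.055,-.030,.089)
print(arm.sense()['finger_gap'],arm.sense()['finger_force'])"
```

```text
now local [ 0.055  -0.0296] z 0.0895 yang 1.99 j7 1.922 j [-0.3   0.4   0.4   1.71 -0.17  1.06  1.92] F [-2.4 -0.2  1.7] T [ 0.053  0.446 -0.008] t 10.95
offset [ 0.0002 -0.0004  0.0005] spin None
0.02936395400245429 24.999575545080006
```

>>> arm_command --series '[{"gripper": 1, "offset": [0, 0, 0], "spin": 0.1}, {"gripper": 1, "offset": [0, 0, 0], "spin": 0.2}, {"gripper": 1, "offset": [0, 0, 0], "spin": 0.3}, {"gripper": 1, "offset": [0, 0, 0], "spin": 0.4}, {"gripper": 1, "offset": [0, 0, 0], "spin": 0.5}, {"gripper": 1, "offset": [0, 0, 0], "spin": 0.6}, {"gripper": 1, "offset": [0, 0, 0], "spin": 0.7}, {"gripper": 1, "offset": [0, 0, 0], "spin": 0.8}, {"gripper": 1, "offset": [0, 0, 0], "spin": 0.8}]'

```text
clock: 11.85
eef_pos: [0.6203, -0.0405, 0.0895]
ee_rot: [0.296, 0.955, -0.0, -0.0]
force: [-2.4, -1.1, 1.6]
finger_gap: 0.029
finger_force: 25.0
```

```bash
cat >> h.py <<'E'
def tq(n=5):
    T=[];E=[];F=[]
    for i in range(n):
        s=arm.sense();T.append(s['ft_torque'][2]);E.append(s['effort'][6]);F.append(s['force']);arm.camera('top')
    print('Tz',np.mean(T).round(4),'sd',np.std(T).round(4),'eff7',np.mean(E).round(4),'F',np.mean(F,0).round(2),'gap',s['finger_gap'],'cl',s['clock'])
E
python3 -c "
from h import *
tq();go(.055,-.030,.089)"
```

```text
Tz 0.009 sd 0.0221 eff7 -0.1922 F [-2.54 -0.88  2.29] gap 0.02905997181184035 cl 12.05
now local [ 0.0551 -0.0301] z 0.0895 yang 1.192 j7 1.177 j [-0.42  0.42  0.54  1.72 -0.24  1.07  1.18] F [-3.1 -2.7  2. ] T [-0.335  0.703  0.043] t 12.1
offset [0.0001 0.     0.0005] spin None
```

>>> arm_command --series '[{"gripper": 1, "offset": [0, 0, 0], "spin": 0.1}, {"gripper": 1, "offset": [0, 0, 0], "spin": 0.2}, {"gripper": 1, "offset": [0, 0, 0], "spin": 0.3}, {"gripper": 1, "offset": [0, 0, 0], "spin": 0.4}, {"gripper": 1, "offset": [0, 0, 0], "spin": 0.4}]'

```text
clock: 12.6
eef_pos: [0.6202, -0.0406, 0.0895]
ee_rot: [0.48, 0.877, -0.001, -0.0]
force: [-4.7, -0.9, 3.3]
finger_gap: 0.029
finger_force: 25.0
```

```bash
python3 -c "
from h import *
tq();go(.055,-.030,.089)"
```

```text
Tz 0.0033 sd 0.0272 eff7 -0.1906 F [-4.63 -1.94  3.25] gap 0.029462363167641902 cl 12.8
now local [ 0.0549 -0.0302] z 0.0895 yang 0.792 j7 0.808 j [-0.47  0.43  0.62  1.72 -0.28  1.08  0.81] F [-4.  -2.9  3.1] T [-0.59   1.088 -0.007] t 12.85
offset [0.0001 0.0002 0.0005] spin None
```

>>> arm_command --series '[{"gripper": 1, "offset": [0.0005, -0.002, -0.001], "spin": 0.1}, {"gripper": 1, "offset": [0.0005, -0.002, -0.001], "spin": 0.2}, {"gripper": 1, "offset": [0.0005, -0.002, -0.001], "spin": 0.3}, {"gripper": 1, "offset": [0.0005, -0.002, -0.001], "spin": 0.4}, {"gripper": 1, "offset": [0.0005, -0.002, -0.001], "spin": 0.4}]'

```text
clock: 13.35
eef_pos: [0.6197, -0.0407, 0.0898]
ee_rot: [0.644, 0.765, 0.0, 0.001]
force: [3.2, -2.2, -6.7]
finger_gap: 0.0295
finger_force: 25.0
```

```bash
python3 -c "
from h import *
tq();go(.055,-.030,.089)"
```

```text
Tz 0.0083 sd 0.016 eff7 -0.1837 F [ 5.01 -2.38 -9.41] gap 0.02981307298930742 cl 13.55
now local [ 0.0544 -0.0304] z 0.0898 yang 0.393 j7 0.44 j [-0.54  0.45  0.7   1.73 -0.32  1.08  0.44] F [  4.8  -0.7 -10.7] T [-0.643 -1.1   -0.023] t 13.6
offset [0.0001 0.0007 0.0008] spin None
```

>>> arm_command --series '[{"gripper": 1, "offset": [0, 0.0008, 0.0007], "spin": 0.1}, {"gripper": 1, "offset": [0, 0.0008, 0.0007], "spin": 0.2}, {"gripper": 1, "offset": [0, 0.0008, 0.0007], "spin": 0.3}, {"gripper": 1, "offset": [0, 0.0008, 0.0007], "spin": 0.4}, {"gripper": 1, "offset": [0, 0.0008, 0.0007], "spin": 0.4}]'

```text
clock: 14.1
eef_pos: [0.6195, -0.0407, 0.0897]
ee_rot: [0.783, 0.622, -0.0, 0.0]
force: [1.3, -3.2, -4.9]
finger_gap: 0.029
finger_force: 25.0
```

```bash
python3 -c "
from h import *
tq();go(.055,-.030,.089)"
```

```text
Tz 0.0519 sd 0.041 eff7 -0.1855 F [ 1.35 -2.83 -4.87] gap 0.029089480808105854 cl 14.3
now local [ 0.0543 -0.0304] z 0.0897 yang -0.008 j7 0.076 j [-0.59  0.47  0.78  1.73 -0.37  1.09  0.08] F [ 2.8 -1.1 -6.3] T [-0.667 -0.281  0.074] t 14.35
offset [0.0004 0.0007 0.0007] spin None
```

>>> arm_command --series '[{"gripper": 1, "offset": [-0.0004, 0.0003, 0.0003], "spin": 0.1}, {"gripper": 1, "offset": [-0.0004, 0.0003, 0.0003], "spin": 0.2}, {"gripper": 1, "offset": [-0.0004, 0.0003, 0.0003], "spin": 0.3}, {"gripper": 1, "offset": [-0.0004, 0.0003, 0.0003], "spin": 0.3}]'

```text
clock: 14.75
eef_pos: [0.6194, -0.0407, 0.0897]
ee_rot: [0.868, 0.497, -0.0, -0.0]
force: [-1.2, -2.3, -1.6]
finger_gap: 0.0291
finger_force: 25.0
```

```bash
python3 -c "
from h import *
tq(14);go(.055,-.030,.089)"
```

```text
Tz 0.0633 sd 0.0307 eff7 -0.1248 F [-2.16 -1.04 -0.75] gap 0.029169250185882168 cl 15.4
now local [ 0.0542 -0.0304] z 0.0896 yang -0.31 j7 -0.195 j [-0.64  0.5   0.84  1.73 -0.41  1.1  -0.19] F [-4.6 -0.8  0.1] T [-0.092  0.924  0.047] t 15.45
offset [0.0007 0.0006 0.0006] spin None
```

>>> arm_command --series '[{"gripper": 1, "offset": [0, 0, 0], "spin": 0.1}, {"gripper": 1, "offset": [0, 0, 0], "spin": 0.2}, {"gripper": 1, "offset": [0, 0, 0], "spin": 0.3}, {"gripper": 1, "offset": [0, 0, 0], "spin": 0.3}]'

```text
clock: 15.85
eef_pos: [0.6193, -0.0406, 0.0896]
ee_rot: [0.932, 0.362, -0.0, -0.0]
force: [-5.6, 0.2, 2.5]
finger_gap: 0.0292
finger_force: 25.0
```

```bash
python3 -c "
from h import *
tq(14);go(.055,-.030,.089)"
```

```text
Tz 0.1344 sd 0.0259 eff7 -0.1859 F [-4.95  0.55  2.39] gap 0.02949263234983014 cl 16.5
now local [ 0.0541 -0.0304] z 0.0896 yang -0.607 j7 -0.46 j [-0.68  0.52  0.91  1.73 -0.45  1.12 -0.46] F [-4.  -0.7  2.6] T [0.067 1.27  0.172] t 16.55
offset [0.0008 0.0005 0.0006] spin None
```

>>> arm_command --series '[{"gripper": 1, "offset": [-0.0004, -0.0006, 0], "spin": 0.1}, {"gripper": 1, "offset": [-0.0004, -0.0006, 0], "spin": 0.2}, {"gripper": 1, "offset": [-0.0004, -0.0006, 0], "spin": 0.3}, {"gripper": 1, "offset": [-0.0004, -0.0006, 0], "spin": 0.3}]'

```text
clock: 16.95
eef_pos: [0.6191, -0.0404, 0.0897]
ee_rot: [0.976, 0.219, 0.0, -0.0]
force: [-4.0, 0.9, 2.8]
finger_gap: 0.0292
finger_force: 25.0
```

```bash
python3 -c "
from h import *
tq(14);go(.055,-.030,.089)"
```

```text
Tz 0.186 sd 0.0307 eff7 -0.2288 F [-3.72  1.33  2.62] gap 0.02929588428053396 cl 17.6
now local [ 0.0539 -0.0303] z 0.0897 yang -0.909 j7 -0.729 j [-0.72  0.55  0.97  1.73 -0.5   1.13 -0.73] F [-4.2  0.9  3.7] T [0.436 0.969 0.173] t 17.65
offset [0.001  0.0004 0.0007] spin None
```

>>> arm_command --series '[{"gripper": 1, "offset": [0, 0, 0], "spin": 0.1}, {"gripper": 1, "offset": [0, 0, 0], "spin": 0.2}, {"gripper": 1, "offset": [0, 0, 0], "spin": 0.2}]'

```text
clock: 17.95
eef_pos: [0.6191, -0.0404, 0.0897]
ee_rot: [0.993, 0.12, 0.0, -0.0]
force: [-4.4, 3.0, 4.7]
finger_gap: 0.029
finger_force: 25.0
```

```bash
python3 -c "
from h import *
tq(16);go(.055,-.030,.089)"
```

```text
Tz 0.1916 sd 0.0247 eff7 -0.2509 F [-3.96  3.04  4.62] gap 0.02909332620823486 cl 18.7
now local [ 0.0538 -0.0302] z 0.0897 yang -1.108 j7 -0.904 j [-0.75  0.57  1.01  1.73 -0.53  1.14 -0.9 ] F [-5.3  2.   3.8] T [0.627 1.05  0.176] t 18.75
offset [0.0011 0.0004 0.0007] spin None
```

>>> arm_command --series '[{"gripper": 0, "offset": [0, 0, 0], "spin": 0}, {"gripper": 0, "offset": [0, 0, 0], "spin": 0}, {"gripper": 0, "offset": [0, 0, 0], "spin": 0}, {"gripper": 0, "offset": [0, 0, 0], "spin": 0}, {"gripper": 0, "offset": [0, 0, -0.03], "spin": 0}, {"gripper": 0, "offset": [0, 0, -0.07], "spin": 0}, {"gripper": 0, "offset": [0, 0, -0.12], "spin": 0}, {"gripper": 0, "offset": [-0.05, 0, -0.14], "spin": 0}, {"gripper": 0, "offset": [-0.1, 0, -0.14], "spin": 0}, {"gripper": 0, "offset": [-0.15, 0, -0.14], "spin": 0}, {"gripper": 0, "offset": [-0.15, 0, -0.14], "spin": 0}]'

```text
clock: 19.85
eef_pos: [0.472, -0.0777, 0.2291]
ee_rot: [0.993, 0.119, 0.0, -0.001]
force: [-0.1, 1.2, -0.4]
finger_gap: 0.0436
finger_force: 0.0
```

```bash
python3 -c "
from h import *
go(.055,-.030,.089)
c=snap('top');a=cv2.resize(c['color'][105:285,180:400][:,:,::-1],(550,450),interpolation=cv2.INTER_CUBIC)
c=snap('scene');b=cv2.resize(c['color'][165:295,200:360][:,:,::-1],None,fx=4.5,fy=4.5,interpolation=cv2.INTER_CUBIC)
cv2.imwrite('pics/t5.png',a);cv2.imwrite('pics/s5.png',b)"
```

```text
now local [-0.0815 -0.0989] z 0.2291 yang -1.111 j7 -1.358 j [-1.11 -0.18  1.13  1.92  0.16  1.3  -1.36] F [-0.3  1.1 -0.4] T [-0.049  0.215 -0.049] t 19.85
offset [ 0.1528 -0.001   0.1402] spin None
```

View pics/s5.png

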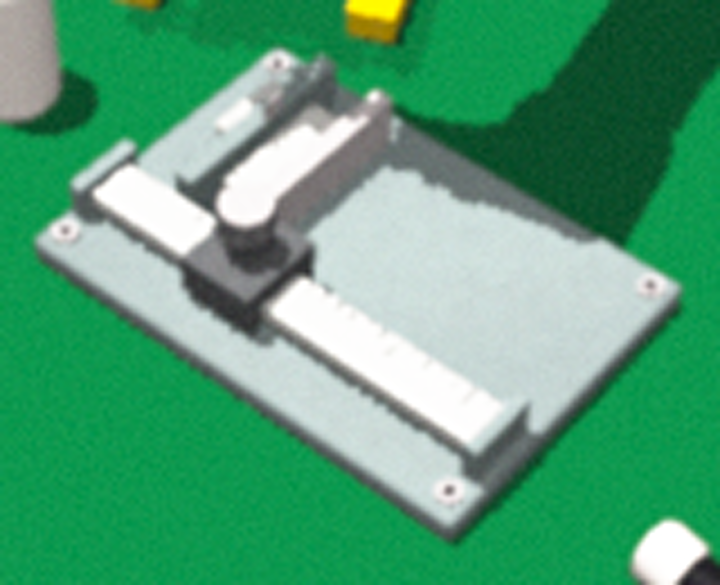

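The fence, gauge and screw are at the same pixels as right after nipping, with the screw at (248,203). The arm is clear, and the glue bottle and mallet head have not moved in this crop.

```bash
python3 -c "
from workcell import arm
print(arm.hand_in())"
```

```text
the job is handed in; nothing more can be done
None
```

I handed the job in: the fence nips the gauge block against the blade cheek, and the thumbscrew is seated at a measured 0.19 Nm or so (roughly 18–20 N on the foot); the hand-in gave no verdict.

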